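# Lock the basket maker's cam clamp with a ring spanner in a tight corner

### The arm

A 6-joint arm with a two-finger parallel gripper is mounted at the origin on the work surface. World frame = base frame: x ahead of the robot, y to its left, z up, the work surface at z = 0. Lengths are in m, angles in rad, forces in N, time in s.
With the tool pointing down it reaches from about 0.35 to 0.975 m from the base axis. Payload 4.9 kg.
Tool frame: the origin (TCP) lies at the very end of the fingers, on their centre line; the grasp point (between the pads) lies 19 mm behind it; x points along the fingers, y is the direction in which the jaws open and shut, and the axes are right-handed (so a half turn about x gives the same grasp; the last joint's range is limited). The gripper opens to 85 mm and grips with 20 to 120 N. Pads are 22 mm wide; open, the fingers measure 114 mm over their backs; the gripper's body (76 mm by 85 mm) begins 54 mm behind the grasp point. The pads swing forward as they close: fully open they stand 13 mm farther back than shut.
Start: joints at [1.122, 0.053, 1.613, -0, 1.476, -0.119], TCP at [0.202, 0.591, 0.231] pointing down, gripper open.
Joint ranges: [-3.01, 3.01], [-1.01, 2.22], [0.06, 2.58], [-1.02, 4.17], [0.09, 2.62], [-3.14, 3.14]. Speed limits (rad/s): [2.57, 2.57, 3.14, 3.14, 3.14, 3.14].

### API

Orientations are given as a unit quaternion [w, x, y, z].
In Python, from plant import manip gives the robot as it stands.
- The arm moves only by the tool play_rows, never from a script. Its argument "plan" is a list of rows, each a list of 5 numbers: the shift along the tool's x, y, z in mm, then the turn about the tool's x in rad, then the closure, from -1 (fully open) to 1 (shut). A call has 1 to 8 rows; each row is the pose to reach, as a shift and turn from the pose commanded when the call began, along the tool's axes at that moment; what a row does not reach only later rows make up. A row lasts 1/8 s, in which the tool goes at most 62.5 mm and 10.7 degrees, less where a joint would pass 70% of its speed; a pose out of reach is approached as far as the arm can. A call with a gripper value outside its range is refused whole. The fingers move at their own pace and stop on an object; the grip force is fixed at half the most. Time passes only in rows, so rows that repeat a pose let the fingers close. It gives the time, the measured TCP pose, the force and the opening at its end, in the units of the state.
- manip.state(): the state, without advancing time (a new reading comes with each control period).
- manip.grab_frame(name): name is "side" or "top" or "wrist"; returns a dict with "img" (480x640x3 uint8, red, green, blue), "range_z" (480x640 float32, m along the optical axis (not along the pixel's ray), 0 where there is no reading), "fx", "fy", "cx", "cy" (pixels), "k1" (the pictures are not rectified: a ray, as slopes to the right and down, at radius r is drawn at 1 + k1 r^2 times it, then the intrinsics apply), "origin" and "rotation" of the camera in the world. Camera axes: x right, y up, looking along -z (the intrinsics and any distortion apply to the point x, -y, -z); pixel columns grow to the right and rows downward; lengths in m; the calibration is good to about 2 mm. A picture is of the moment at which its call begins.
- manip.job_done(): hands the job in, once; it reports no verdict.
The state is a dict: "time": time; "joint_pos": joint angles; "joint_vel": joint speeds; "joint_efforts": joint torques, N m; "tool_pos": TCP position; "tool_rot": TCP orientation; "contact_force": force on the tool from outside, world axes, zero at the start; "ft_torque": the same for the moment, N m; "gripper_width": opening from 0.0 (shut) to 1.0 (fully open).
Only numpy, scipy, OpenCV 4.12 (cv2) and the standard library are available. Lean on these libraries where they do the work, as an engineer would, in place of code of your own. Each camera call takes 0.05 s, during which the arm holds its last target. There are 200 camera calls.

### The job

Use the ring spanner lying on the wooden rest to turn the steel cam of the clamp clockwise (seen from above) until it is fully home against its stop; the wooden cheeks allow only short swings, so lift the spanner off the hexagon and set it back on between strokes. Work gently, by feel: do not force the spanner down on the hexagon or lean hard on the cheeks or the stop, and touch the clamp with the spanner only, not with the gripper. Then lay the spanner back flat across its rest and leave everything else on the bench where it is.

Things in the scene. Friction and masses are not known exactly. Their poses are not given: they have to be found in the camera images.
- seat (a point): Point on the clamp, 50 mm above the bench, at the middle of a slot along its y axis; z up, -x out of the stock's open mouth, +x to its closed back. A spindle with a hexagon stands in the slot at x = 0, anywhere up to 8 mm either side along y: not measured, to be felt or seen; it does not shift. A shoulder 36 mm across at this height carries the seated ring.
- hex_height (a point): Same axes, 18 mm above seat, over the slot's middle (so up to 8 mm off the real spindle along y). Height of the top of the hexagon: 26 mm across flats, reaching from seat's height to here; on it a small cone 1.5 mm high, 26 mm wide at its foot, 23 mm at its top.
- cam (a joint): Turn of the cam, rad, clockwise from above; 0 open, 1.885 hard stop = home. Starts 0 to 0.45. Takes about 0.3 N m to turn and stays where left. The hexagon turns with it: the spanner (shank out of the mouth, big ring on the spindle) fits when its yaw minus the clamp's yaw = 0.489 - cam + k x 1.047 rad, with about 0.1 rad play either way.
- clamp: Cam clamp, fixed to the bench; origin on the bench 50 mm below seat, same axes. Wooden U: cheeks with inner faces at y = +-57 mm, 18 mm thick, x -46 to 72 mm; back board from x = 54 mm; all 88 mm high. Base 150 mm wide, 14 mm thick, x from -53 mm. Willow rods at x 47 mm stick out up to 60 mm past the cheeks, below 40 mm. Not to be touched by the gripper.
- mouth (a point): Middle of the clamp's open mouth, 46 mm from seat along -x, same height and axes. The shank of a seated (or lifted less than 30 mm) spanner meets a front inner cheek edge when its yaw is about 0.72 to 0.86 rad either side of the clamp's yaw, depending on where the spindle stands.
- spanner_mid (a point): Centre of the shank of a loose double-ended steel ring spanner, about 0.28 kg: the place to grip. x along the shank to the big ring, z up. Shank 14 mm wide, 10 mm thick, 164 mm long; whole length 246 mm. Its small ring (32 mm outside, hole 18 mm) at the -x end does not fit the hexagon. Starts across the rest, 50 mm above the bench.
- big_ring (a point): Centre of the underside of the spanner's big ring, 100 mm along x from and 7 mm below spanner_mid, same axes. Six-sided hole 27.6 mm across flats, one flat facing the shank; ring 14 mm high, 41 to 47 mm outside. Greased. Fully seated, it is at seat's height (within 5 mm).
- spanner: The whole spanner; origin 7 mm below spanner_mid, same axes. Turning the cam makes about 60 to 85 N summed over the touching faces of hexagon and ring (3 N sideways at the middle of the shank); 7 N there, as when leaning on the stop, makes about 180 N.
- rest_mid (a point): Middle of the fixed spanner rest, at the height of its bars' tops (45 mm above the bench); x along the lying spanner. Dark wooden base 190 x 75 x 8 mm with two cross bars 18 mm thick, 70 mm long, 55 mm either side of the middle along x: 92 mm of room between them for fingers. To the robot's left or right.
- basket: Bystander: loose small willow basket, 150 mm across, 75 mm high.
- bodkin: Bystander: loose bodkin with a handle, 170 mm long, lying on the right.
- mallet: Bystander: loose hammer, 240 mm long, lying left of and beyond the clamp.
- base_disc: Bystander: loose plywood disc, 130 mm across, 10 mm thick, lying before the clamp.
- tin: Bystander: loose plain tin, 68 mm across, 100 mm high.
- secateurs: Bystander: loose pair of secateurs, 170 mm long, lying.

How it is judged:
On the way, in this order (a step that is already met when the one before it is completed fails the run):
1. the big ring is set down over the cam's hexagon (z of big_ring in the frame of seat below 0.005 m and horizontal distance between big_ring and seat below 0.013 m and angle between big_ring's own z axis and vertical below 0.15 rad and value of joint cam below 1 rad), for 0.1 s.
2. with the ring seated, the cam is turned home (z of big_ring in the frame of seat below 0.005 m and horizontal distance between big_ring and seat below 0.013 m and angle between big_ring's own z axis and vertical below 0.15 rad and value of joint cam above 1.8 rad), for 0.1 s.
At the end, for the whole second after the job is handed in: The cam is within 0.085 rad of its stop (joint above 1.80), and the spanner lies flat across both bars of its rest (centre within 35 mm of the rest's middle, along it within 0.4 rad), released (value of joint cam above 1.8 rad and horizontal distance between spanner_mid and rest_mid below 0.035 m and z of spanner_mid in the frame of rest_mid between 0.001 and 0.01 m and angle between spanner_mid's own z axis and vertical below 0.15 rad and angle between the x axis of spanner_mid and the x axis of rest_mid, either way round below 0.4 rad); the robot touches nothing.
It fails at once if the spanner is forced against the hexagon, the stop or the cheeks (over 180 N summed over the touching faces) (contact force between spanner and clamp above 180 N).
It fails at once if the gripper itself touches the clamp (over 3 N) (contact force between any of the fingers, the arm and clamp above 3 N).
It fails at once if a bystander is pushed more than 30 mm (distance of any of basket, bodkin, mallet, base_disc, tin, secateurs from where it was at the start of the episode above 0.03 m).
It also fails if it takes over 72 s, if anything falls off the work surface, if the arm or the gripper's body presses on something with over 40 N, if the wrist force passes 120 N, or if a joint passes its speed limit or range.

## Working session

There is one attempt and no reset: what is moved stays moved. The work goes in short steps, Python scripts to look and compute and a tool call to move; the robot and the scene stay as the last step left them, time stands still between calls to the robot, and variables do not carry over. Pictures are saved under pics/ and viewed, about 8 in all and at most 12, crops included, and the job is handed in when it is done.

Besides the shell and the picture viewer there is one more tool, called as name(argument=value, ...), one argument or row to a line, values as JSON. play_rows: Moves the arm, as the interface text tells. Its arguments: {"type":"object","properties":{"plan":{"type":"array"}},"required":["plan"]}

```bash
mkdir -p pics; ls; cat > h.py <<'E'
import numpy as np, cv2
from plant import manip
def grab(n,save=None):
    f=manip.grab_frame(n)
    if save: cv2.imwrite('pics/'+save,f['img'][:,:,::-1])
    return f
def ray(f,u,v):
    x=(np.asarray(u,float)-f['cx'])/f['fx'];y=(np.asarray(v,float)-f['cy'])/f['fy']
    a,b=x.copy(),y.copy()
    for _ in range(10):
        s=1+f['k1']*(a*a+b*b);a=x/s;b=y/s
    return np.stack([a,-b,-np.ones_like(a)],-1)@np.array(f['rotation']).T
def onz(f,u,v,z):
    d=ray(f,u,v);o=np.array(f['origin']);return o+d*((z-o[2])/d[...,2])[...,None]
def cloud(f):
    v,u=np.mgrid[0:480,0:640];d=ray(f,u,v);return np.array(f['origin'])+d*f['range_z'][...,None]
E
python3 - <<'E'
from h import *
s=manip.state();print(s)
for n in('top','side'):
    f=grab(n,n+'0.png');print(n,f['origin'],np.round(f['rotation'],3),f['fx'],f['k1'],(f['range_z']>0).mean())
E
```

```text
pics
{'time': 0.0, 'joint_pos': array([ 1.12201526e+00,  5.33132810e-02,  1.61430884e+00, -1.01284191e-05,
        1.47600452e+00, -1.18972434e-01]), 'joint_vel': array([-0.00082237, -0.00118843,  0.00130806, -0.00148453,  0.00054179,
       -0.00169462]), 'joint_efforts': array([-1.66911414e-03, -3.93698430e+01, -3.70160973e+01, -3.61849980e-04,
        7.31302847e-03,  1.29316536e-06]), 'tool_pos': array([0.20212415, 0.59074772, 0.23008118]), 'tool_rot': array([ 0.69731592,  0.11538546,  0.6977119 , -0.11676814]), 'contact_force': array([-0.37528356, -0.05605486,  0.27350667]), 'ft_torque': array([-0.00988108,  0.00842637,  0.02901274]), 'gripper_width': 1.0003559453459219}
top [0.47826139 0.00614491 1.16449276] [ 0.712  0.033 -0.04  -0.7  ] 487.09455253526136 -0.012292754590518104 0.9960579427083334
side [ 0.16468021 -0.80375693  0.64475803] [ 0.851  0.462 -0.11  -0.221] 481.0324434633001 -0.10861097698170584 0.9958203125
```

```bash
sed -i "s/np.array(f\['rotation'\]).T/R(f['rotation']).T/" h.py; cat >> h.py <<'E'
from scipy.spatial.transform import Rotation as Ro
def R(q): return Ro.from_quat(np.roll(q,-1)).as_matrix()
E
```

```text
(no output)
```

View pics/top0.png

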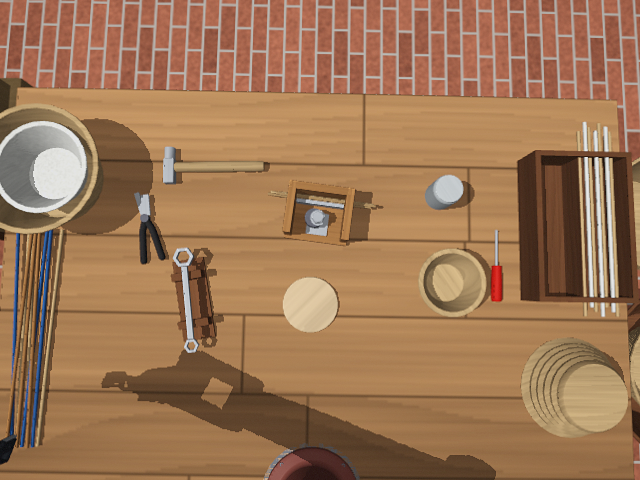

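```bash
python3 - <<'E'
from h import *
f=grab('top');P=cloud(f);im=f['img'].astype(int);sat=im.max(2)-im.min(2)
def show(c,w,h,s,n):
    cv2.imwrite(n,cv2.resize(f['img'][c[1]-h:c[1]+h,c[0]-w:c[0]+w,::-1],None,fx=s,fy=s,interpolation=cv2.INTER_CUBIC))
A=f['img'][165:255,260:390,::-1];B=f['img'][235:365,150:230,::-1]
A=cv2.resize(A,None,fx=4,fy=4,interpolation=2);B=cv2.resize(B,None,fx=4,fy=4,interpolation=2)
c=np.zeros((520,840,3),np.uint8);c[:360,:520]=A;c[:520,520:840]=B;cv2.imwrite('pics/crop1.png',c[:,:800])
v,u=np.mgrid[0:480,0:640]
# spanner
m=(u>165)&(u<215)&(v>240)&(v<360)&(P[...,2]>.047)&(P[...,2]<.07)&(sat<40)
q=P[m];print('spanner n',len(q),'z',np.median(q[:,2]))
c0=q[:,:2].mean(0);w,V=np.linalg.eigh(np.cov((q[:,:2]-c0).T));d=V[:,1];d*=np.sign(d[0])
t=(q[:,:2]-c0)@d;n=np.array([-d[1],d[0]]);o=(q[:,:2]-c0)@n
print('dir',d,np.degrees(np.arctan2(d[1],d[0])),'ends',t.min(),t.max(),'mid of ends',c0+d*(t.min()+t.max())/2)
sh=(abs(t)<.06);pf=np.polyfit(t[sh],o[sh],1);print('shank fit',pf)
# rest bars
m=(u>160)&(u<225)&(v>235)&(v<360)&(P[...,2]>.038)&(P[...,2]<.052)&(sat>=40);q=P[m];print('bars',len(q),q.mean(0)); 
tt=(q[:,:2]-c0)@d;print(np.histogram(tt,12))
for s in(-1,1):
    z=q[tt*s>0];print(z.mean(0),np.ptp((z[:,:2]-c0)@n),((z[:,:2]-c0)@n).min(),((z[:,:2]-c0)@n).max())
# clamp walls
m=(u>260)&(u<390)&(v>165)&(v<260)&(P[...,2]>.083)&(P[...,2]<.095);q=P[m];print('clamp top',len(q),np.median(q[:,2]))
r=cv2.minAreaRect(q[:,:2].astype(np.float32));print(r,cv2.boxPoints(r))
m=(u>295)&(u<345)&(v>195)&(v<240)&(P[...,2]>.064)&(P[...,2]<.08);q=P[m];print('spindle',len(q),q.mean(0),np.ptp(q,axis=0),np.median(q[:,2]))
E
```

```text
spanner n 780 z 0.0539648359705307
dir [0.99082081 0.13518178] 7.769131513550492 ends -0.1214242327065048 0.11295793180631467 mid of ends [0.44001762 0.28758351]
shank fit [ 0.00727098 -0.000416  ]
bars 355 [0.43993648 0.28392056 0.04373837]
(array([  3,   0,  94,  83,   0,   0,   0,   0, 116,  55,   0,   4]), array([-0.11482147, -0.0960655 , -0.07730954, -0.05855357, -0.03979761,
       -0.02104164, -0.00228568,  0.01647029,  0.03522625,  0.05398222,
        0.07273818,  0.09149415,  0.11025011]))
[0.38583998 0.27246236 0.04374274] 0.06917593032339955 -0.04012109587586224 0.029054834447537307
[0.49557859 0.29570614 0.04373387] 0.06869489422155445 -0.03393833931580728 0.03475655490574717
clamp top 1209 0.08702200710297925
((0.6460096836090088, -0.006086826324462891), (0.14998948574066162, 0.11801894009113312), 83.36307525634766) [[ 0.57872796 -0.07375883]
 [ 0.695956   -0.08739915]
 [ 0.7132914   0.06158518]
 [ 0.5960634   0.07522549]]
spindle 123 [ 0.63318852 -0.01136359  0.06874982] [0.08902607 0.07272812 0.01548793] 0.06858343160292057
```

View pics/crop1.png

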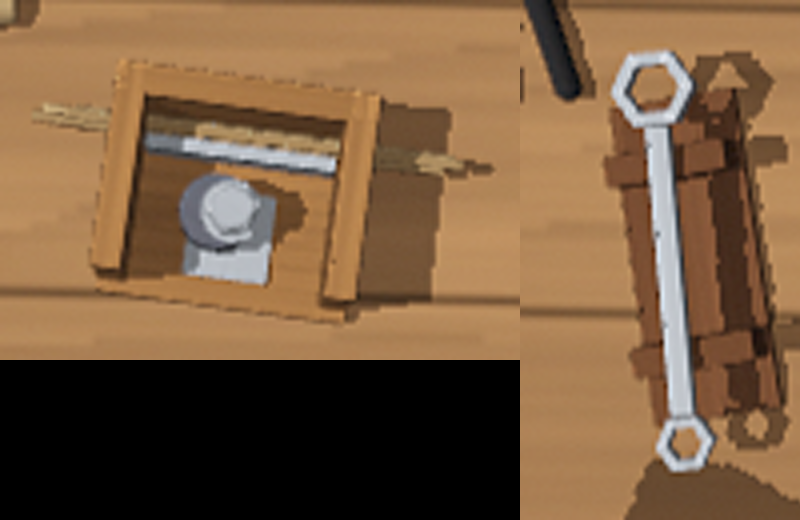

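```bash
cat >> h.py <<'E'
def rel(tgt,yaw=None,ref=None):
    """mm in tool axes + turn from state pose (or ref=(p,q)); yaw = wanted world yaw of tool z axis-based shank dir"""
    s=manip.state();p,q=(s['tool_pos'],s['tool_rot']) if ref is None else ref
    M=R(q);d=M.T@(np.array(tgt)-p)*1000
    a=shank(q);t=0 if yaw is None else -(yaw-a)
    return np.round(d,1),round((t+np.pi/2)%np.pi-np.pi/2,3)
def shank(q):
    M=R(q);return np.arctan2(M[1,2],M[0,2])   # world yaw of tool z
E
python3 - <<'E'
from h import *
s=manip.state();print(R(s['tool_rot']).round(3),'shank',shank(s['tool_rot']))
f=grab('top')
b,sm=onz(f,np.array([183.,191.]),np.array([257.5,346.]),.055)
print(b,sm,np.linalg.norm(b-sm),(b+sm)/2,np.arctan2(*(b-sm)[[1,0]]))
print('disc',onz(f,310.,305.,.01))
print(rel([.441,.287,.12],.143))
E
```

```text
[[-0.001  0.324  0.946]
 [-0.001  0.946 -0.324]
 [-1.    -0.002 -0.   ]] shank -0.32981083022001517
[0.53468152 0.30019707 0.055     ] [0.337327   0.27356733 0.055     ] 0.19914304470998875 [0.43600426 0.2868822  0.055     ] 0.1341234517632555
disc [0.43075328 0.00961571 0.01      ]
(array([ 110.7, -210.1,  324.4]), np.float64(-0.473))
```

```bash
python3 -c "
from h import *
print(rel([.436,.287,.15],.138))"
```

```text
(array([  80.7, -211.8,  319.6]), np.float64(-0.468))
```

play_rows(
  plan=[
    [0,-27,40,-0.06,-1],
    [10,-60,90,-0.15,-1],
    [20,-90,140,-0.25,-1],
    [30,-120,190,-0.35,-1],
    [40,-155,240,-0.468,-1],
    [60,-185,285,-0.468,-1],
    [80,-212,320,-0.468,-1],
    [80,-212,320,-0.468,-1],
  ],
)

```text
time: 1.2
tool_pos: [0.4364, 0.2844, 0.1491]
tool_rot: [0.704, -0.048, 0.707, 0.047]
contact_force: [0.4, 1.5, 0.3]
gripper_width: 1.003
```

```bash
python3 - <<'E'
from h import *
s=manip.state();print(s['tool_pos'],shank(s['tool_rot']),s['joint_pos'],s['contact_force'])
f=grab('wrist','w1.png');print(f['origin'],R(f['rotation']).round(2))
E
```

```text
[0.43643001 0.28444142 0.14907917] 0.13367929169374365 [ 4.34815825e-01 -1.29894204e-01  1.93070394e+00 -2.56162553e-04
  1.34489412e+00 -1.26960471e+00] [0.40699697 1.49513444 0.25563146]
[0.35447211 0.27323222 0.29245149] [[-0.13 -0.94 -0.31]
 [ 0.99 -0.13 -0.04]
 [-0.   -0.31  0.95]]
```

View pics/w1.png

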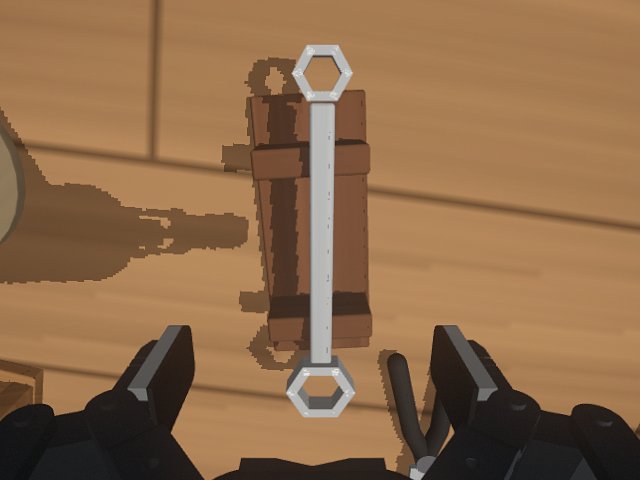

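```bash
python3 - <<'E'
from h import *
f=grab('wrist')
p=onz(f,np.array([322.5,320.5]),np.array([73.,391.]),.055);print(p,np.linalg.norm(p[0]-p[1]))
d=(p[1]-p[0])/np.linalg.norm(p[1]-p[0]);m=p[1]-.1*d;yaw=np.arctan2(d[1],d[0]);print('mid',m,yaw)
b=onz(f,np.array([252.,370,270,371]),np.array([152.,145,310,303]),.045);print('bars back edges',b,b.mean(0))
bb=onz(f,np.array([253.,370,268,371]),np.array([178.,171,336,336]),.04)
s=manip.state();print(rel([m[0],m[1],.031],yaw))
P=cloud(f);v,u=np.mgrid[0:480,0:640];im=f['img'].astype(int);sat=im.max(2)-im.min(2)
k=(P[...,2]>.041)&(P[...,2]<.048)&(u>230)&(u<390)&(v>120)&(v<350)&(sat>30)
q=P[k];t=(q-m)@d;n=np.array([-d[1],d[0],0]);o=(q-m)@n
for sgn in(-1,1):
    w=t*sgn>0.02;print(w.sum(),np.percentile(t[w],[2,98]),np.percentile(o[w],[2,98]))
E
```

```text
[[0.33630987 0.2775168  0.055     ]
 [0.53601848 0.30506533 0.055     ]] 0.2015997216971132
mid [0.43695653 0.29140037 0.055     ] 0.137078554055385
bars back edges [[0.38393476 0.24299283 0.045     ]
 [0.37062635 0.31061119 0.045     ]
 [0.48451295 0.26413989 0.045     ]
 [0.47042962 0.32934411 0.045     ]] [0.42737592 0.286772   0.045     ]
(array([120.2,   4.2,   1.2]), np.float64(0.0))
2825 [-0.06311208 -0.04442807] [-0.04184579  0.02513093]
1973 [0.04550547 0.06449864] [-0.03588876  0.03119433]
```

play_rows(
  plan=[
    [40,3,1,0,-1],
    [80,3,1,0,-1],
    [110,3,1,0,-1],
    [120,3,1,0,-1],
    [120,3,1,0,-1],
  ],
)

```text
time: 1.92
tool_pos: [0.4369, 0.2911, 0.0318]
tool_rot: [0.705, -0.049, 0.705, 0.049]
contact_force: [-0.2, 0.3, 0.1]
gripper_width: 0.996
```

play_rows(
  plan=[
    [0,0,0,0,1],
    [0,0,0,0,1],
    [0,0,0,0,1],
    [0,0,0,0,1],
    [0,0,0,0,1],
    [0,0,0,0,1],
    [0,0,0,0,1],
    [0,0,0,0,1],
  ],
)

```text
time: 2.92
tool_pos: [0.4375, 0.2902, 0.0319]
tool_rot: [0.706, -0.049, 0.705, 0.049]
contact_force: [-0.8, -0.9, 5.2]
gripper_width: 0.152
```

play_rows(
  plan=[
    [-10,0,0,0,1],
    [-30,0,0,0,1],
    [-60,0,0,0,1],
    [-90,0,0,0,1],
    [-110,0,0,0,1],
    [-110,0,0,0,1],
    [-110,0,0,0,1],
  ],
)

```text
time: 3.8
tool_pos: [0.4361, 0.2898, 0.1397]
tool_rot: [0.705, -0.049, 0.706, 0.049]
contact_force: [-0.2, -0.4, -3.2]
gripper_width: 0.146
```

```bash
python3 - <<'E'
from h import *
s=manip.state();print(s['tool_pos'],shank(s['tool_rot']),s['contact_force'],s['ft_torque'],s['gripper_width'])
print(rel([.514,.046,.141],.134))
E
```

```text
[0.43612358 0.28977257 0.13969664] 0.13822056694455256 [-0.20903103 -0.3836579  -3.21459107] [-0.01615112  0.02510744 -0.0178896 ] 0.14576426887316826
(array([  -1.2, -252.2,   43.5]), np.float64(0.004))
```

play_rows(
  plan=[
    [0,-30,5,0,1],
    [0,-75,12,0,1],
    [0,-120,20,0,1],
    [0,-165,28,0,1],
    [0,-210,36,0,1],
    [0,-245,43,0,1],
    [0,-252,43,0,1],
    [0,-252,43,0,1],
  ],
)

```text
time: 4.8
tool_pos: [0.5135, 0.0465, 0.1398]
tool_rot: [0.704, -0.048, 0.706, 0.049]
contact_force: [-0.7, 0.4, -3.6]
gripper_width: 0.151
```

```bash
python3 - <<'E'
from h import *
s=manip.state();print(s['tool_pos'],shank(s['tool_rot']),s['contact_force'],s['ft_torque'])
f=grab('wrist','w2.png');np.save('w2.npy',f,allow_pickle=True)
E
```

```text
[0.5134631  0.04651592 0.13982611] 0.13732015933472175 [-0.65067873  0.38168834 -3.55440988] [ 0.04578794  0.00537597 -0.01163613]
```

View pics/w2.png

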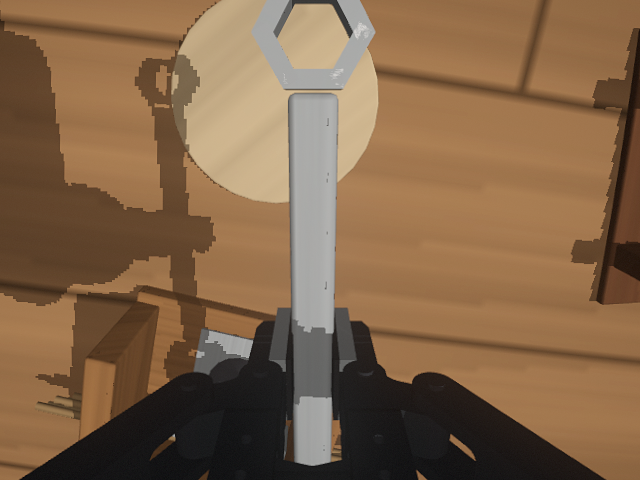

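play_rows(
  plan=[
    [0,0,30,0,1],
    [0,-3,70,0,1],
    [0,-6,110,0,1],
    [0,-10,145,0,1],
    [0,-12,157,0,1],
    [0,-12,157,0,1],
    [0,-12,157,0,1],
  ],
)

```text
time: 5.72
tool_pos: [0.6703, 0.0568, 0.1408]
tool_rot: [0.705, -0.049, 0.706, 0.049]
contact_force: [-0.4, -0.7, -3.2]
gripper_width: 0.149
```

```bash
python3 - <<'E'
from h import *
s=manip.state();print(s['tool_pos'],shank(s['tool_rot']),s['contact_force'],s['ft_torque'])
f=grab('wrist','w3.png');np.save('w3.npy',f,allow_pickle=True)
E
```

```text
[0.67030161 0.05681736 0.14084607] 0.1388775346950412 [-0.41896923 -0.68584049 -3.2367555 ] [-0.01360736  0.04407302 -0.00992112]
```

View pics/w3.png

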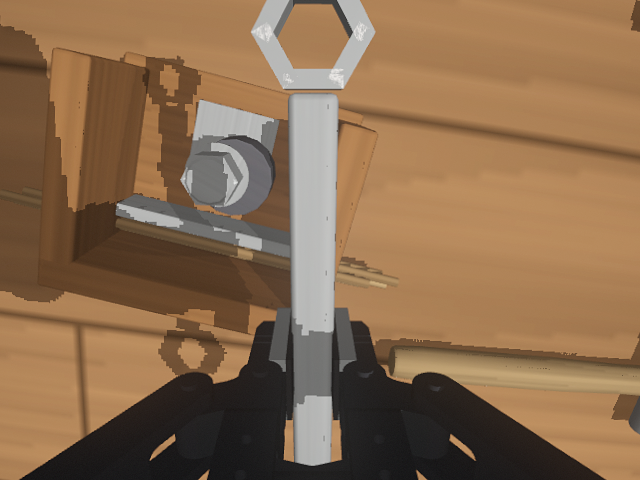

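```bash
python3 - <<'E'
from h import *
f=np.load('w3.npy',allow_pickle=True).item()
P=cloud(f);v,u=np.mgrid[0:480,0:640]
w=(u>165)&(u<275)&(v>135)&(v<225)
print(np.histogram(P[w][:,2],np.arange(.04,.08,.002)))
k=w&(P[...,2]>.0645)&(P[...,2]<.0735)
n,l,st,ce=cv2.connectedComponentsWithStats(k.astype(np.uint8));i=1+st[1:,4].argmax();k=l==i
print(st[i],ce[i]); q=P[k]
cs,_=cv2.findContours(k.astype(np.uint8),0,1);c=max(cs,key=cv2.contourArea)[:,0]
H=onz(f,c[:,0].astype(float),c[:,1].astype(float),.0683)[:,:2]
(x,y),rr=cv2.minEnclosingCircle(H.astype(np.float32));print('circle',x,y,rr)
M=cv2.moments(H.astype(np.float32).reshape(-1,1,2));ctr=np.array([M['m10']/M['m00'],M['m01']/M['m00']]);print('centroid',ctr,'area mm2',M['m00']*1e6,'hex 585')
d=H-ctr;th=np.arctan2(d[:,1],d[:,0]);r=np.hypot(*d.T)
for b in np.arange(-180,180,15):
    s=abs((np.degrees(th)-b+180)%360-180)<5
    print(b,(r[s].mean()*1000).round(1) if s.any() else None,end='; ')
# clamp top
k=(P[...,2]>.084)&(P[...,2]<.092)&(u<400);q=P[k][:,:2].astype(np.float32)
rc=cv2.minAreaRect(q);print(rc)
z=f['img'][110:240,140:300,::-1];cv2.imwrite('pics/c3.png',cv2.resize(z,None,fx=5,fy=4.6,interpolation=2))
E
```

```text
(array([  83,  125,  173,  544, 1628,  657,   47,   50,   35,   40,   48,
         46,   42,  139, 1339,  763,    0,    0,    0]), array([0.04 , 0.042, 0.044, 0.046, 0.048, 0.05 , 0.052, 0.054, 0.056,
       0.058, 0.06 , 0.062, 0.064, 0.066, 0.068, 0.07 , 0.072, 0.074,
       0.076, 0.078]))
[ 180  154   59   52 2270] [209.08898678 179.65947137]
circle 0.6313484907150269 -0.002875933423638344 0.015405654907226562
centroid [ 0.63147463 -0.00296991] area mm2 596.699090314505 hex 585
-180 13.0; -165 13.2; -150 14.5; -135 14.0; -120 13.1; -105 13.4; -90 14.4; -75 14.3; -60 13.4; -45 13.4; -30 14.6; -15 13.9; 0 13.3; 15 13.3; 30 14.3; 45 13.8; 60 13.1; 75 13.3; 90 14.5; 105 14.4; 120 13.3; 135 13.5; 150 14.7; 165 14.0; ((0.6447741985321045, -0.004983261227607727), (0.15124236047267914, 0.11853785812854767), 83.27273559570312)
```

View pics/c3.png

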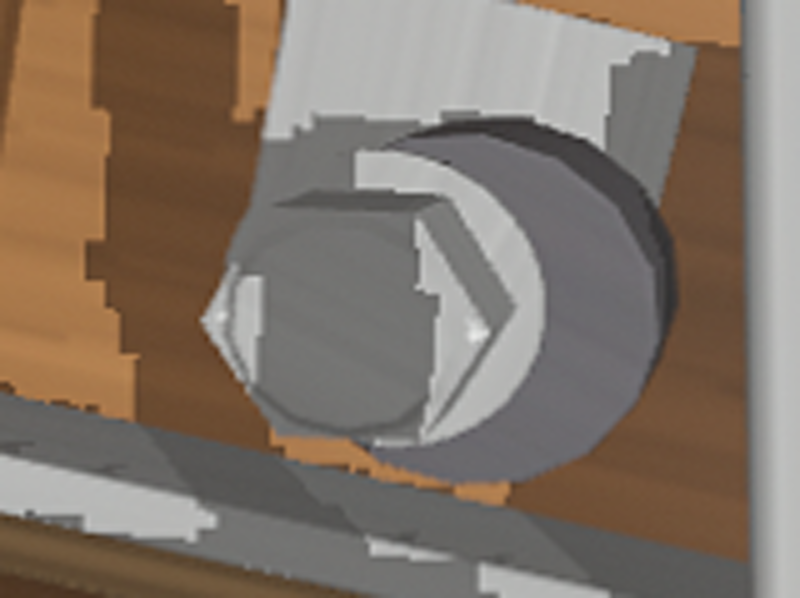

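```bash
python3 - <<'E'
from h import *
f=np.load('w3.npy',allow_pickle=True).item()
P=cloud(f);v,u=np.mgrid[0:480,0:640]
k=(u>270)&(u<360)&(v>100)&(v<300)&(P[...,2]>.14)&(P[...,2]<.19);q=P[k];print(np.median(q[:,2]),np.ptp(q[:,2]))
T=np.array([.6703,.0568]);a=.138;d=np.array([np.cos(a),np.sin(a)]);n=np.array([-d[1],d[0]])
z=np.median(q[:,2])
e=[]
for r in(120,200,280):
    uu=np.where(k[r])[0];p=onz(f,np.array([uu.min()-.5,uu.max()+.5]),np.array([r,r]).astype(float),z)[:,:2]
    print(r,uu.min(),uu.max(),((p-T)@d*1e3).round(1),((p-T)@n*1e3).round(1))
g=(onz(f,314.,35.,z+.002)[:2]-T);print('small hole along/lat',g@d,g@n)
print(rel([.5322,-.0126,.141],.082),rel([.5322,-.0126,.062],.082))
E
```

```text
0.16455360356776277 0.006595709992819276
120 288 338 [-79.5 -79.5] [-7.2  6.8]
200 290 336 [-57.1 -57.1] [-7.   6.7]
280 291 334 [-31.9 -31.9] [-7.1  6.5]
small hole along/lat -0.10069890624510903 -9.722352934433685e-06
(array([   0.2,  -49.5, -146.4]), np.float64(0.057)) (array([  79.2,  -49.5, -146.3]), np.float64(0.057))
```

play_rows(
  plan=[
    [0,-10,-40,0.02,1],
    [0,-25,-85,0.04,1],
    [0,-40,-125,0.057,1],
    [0,-49,-146,0.057,1],
    [0,-49.5,-146.4,0.057,1],
    [35,-49.5,-146.4,0.057,1],
    [68,-49.5,-146.4,0.057,1],
    [74,-49.5,-146.4,0.057,1],
  ],
)

```text
time: 6.78
tool_pos: [0.5315, -0.0122, 0.0648]
tool_rot: [0.705, -0.028, 0.708, 0.029]
contact_force: [-0.4, 0.4, -3.4]
gripper_width: 0.145
```

play_rows(
  plan=[
    [0,0,0,0,1],
    [0,0,0,0,1],
  ],
)

```text
time: 7.02
tool_pos: [0.5349, -0.013, 0.0692]
tool_rot: [0.708, -0.029, 0.705, 0.029]
contact_force: [1.1, 0.7, -3.6]
gripper_width: 0.146
```

```bash
python3 - <<'E'
from h import *
s=manip.state();print(s['tool_pos'],shank(s['tool_rot']),s['contact_force'],s['ft_torque'])
f=grab('side','s1.png')
def pr(p):
    c=R(f['rotation']).T@(np.array(p)-f['origin']);a,b=c[0]/-c[2],-c[1]/-c[2];r=1+f['k1']*(a*a+b*b);return f['fx']*a*r+f['cx'],f['fy']*b*r+f['cy']
U,V=map(int,pr([.63,-.003,.07]));print(U,V)
t=grab('top')
z=f['img'][max(V-55,0):V+55,U-70:U+70,::-1];z=cv2.resize(z,(770,600),interpolation=2);cv2.imwrite('pics/s1c.png',z)
E
```

```text
[ 0.53488375 -0.0129969   0.06923632] 0.08147076967014474 [ 1.13540845  0.65229225 -3.57184172] [-0.01170626  0.026415    0.02522176]
338 225
```

View pics/s1c.png

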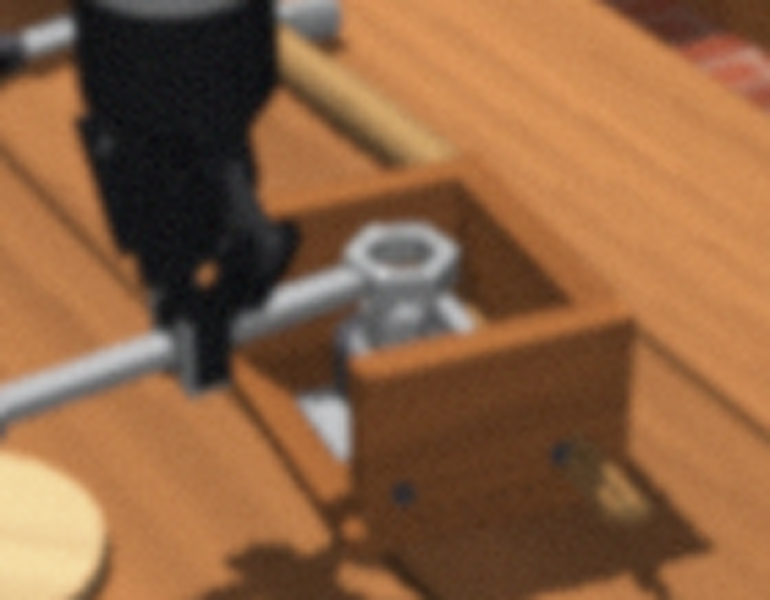

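play_rows(
  plan=[
    [0,0,0,0,1],
    [0,0,0,0,1],
    [0,0,0,0,1],
    [0,0,0,0,1],
  ],
)

```text
time: 7.62
tool_pos: [0.5333, -0.0129, 0.0673]
tool_rot: [0.707, -0.029, 0.707, 0.029]
contact_force: [-0.7, 1.2, -2.6]
gripper_width: 0.148
```

```bash
python3 - <<'E'
from h import *
s=manip.state();print(s['tool_pos'],shank(s['tool_rot']),s['contact_force'])
t=grab('top');P=cloud(t);v,u=np.mgrid[0:480,0:640]
cv2.imwrite('pics/t2c.png',cv2.resize(t['img'][165:265,260:390,::-1],(780,600),interpolation=2))
E
```

```text
[ 0.53330554 -0.01291583  0.0672683 ] 0.08118538317260317 [-0.71399793  1.17840096 -2.61229366]
```

View pics/t2c.png

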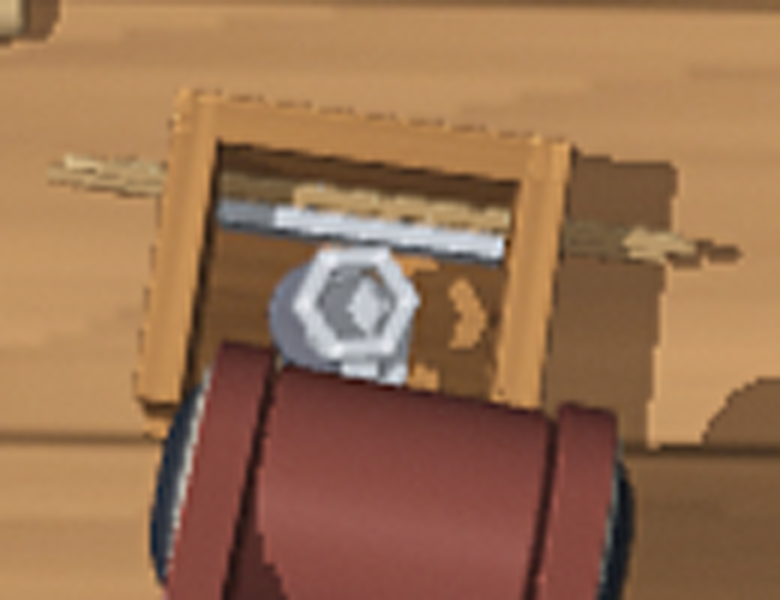

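```bash
python3 - <<'E'
from h import *
f=grab('top');s=manip.state()
print('ring',onz(f,319.7,215.3,.0673+.0111+.014),'hex',onz(f,317.75,217.,.0690))
im=f['img'].astype(int)
print('pred ring',s['tool_pos'][:2]+.1*np.array([np.cos(.0812),np.sin(.0812)]))
P=cloud(f);v,u=np.mgrid[0:480,0:640]
k=(u>300)&(u<340)&(v>200)&(v<230)&(P[...,2]>.085)&(P[...,2]<.105);q=P[k]
print(len(q),np.median(q[:,2]),[(q[:,i].min()+q[:,i].max())/2 for i in(0,1)],np.ptp(q,axis=0))
E
```

```text
ring [ 0.63191563 -0.00852152  0.0924    ] hex [ 0.63129275 -0.00448041  0.069     ]
pred ring [ 0.63298298 -0.00481464]
178 0.09092486654367726 [np.float64(0.629690597038219), np.float64(-0.007017958773660527)] [0.04781192 0.04452974 0.01091949]
```

play_rows(
  plan=[
    [2,2,-0.5,0,1],
    [4,2,-0.5,0,1],
    [6,2,-0.5,0,1],
    [7,2,-0.5,0,1],
    [7,2,-0.5,0,1],
    [7,2,-0.5,0,1],
  ],
)

```text
time: 8.48
tool_pos: [0.5328, -0.011, 0.0604]
tool_rot: [0.707, -0.029, 0.706, 0.029]
contact_force: [0.3, -0.5, -2.6]
gripper_width: 0.15
```

play_rows(
  plan=[
    [1,0,0,0,1],
    [2,0,0,0,1],
    [2,0,0,0,1],
    [2,0,0,0,1],
  ],
)

```text
time: 8.98
tool_pos: [0.5327, -0.011, 0.0583]
tool_rot: [0.707, -0.029, 0.707, 0.029]
contact_force: [-0.7, 0.3, -3.1]
gripper_width: 0.144
```

play_rows(
  plan=[
    [0.5,0,0,0,1],
    [1,0,0,0,1],
    [1,0,0,0,1],
  ],
)

```text
time: 9.35
tool_pos: [0.5327, -0.011, 0.0573]
tool_rot: [0.707, -0.029, 0.707, 0.029]
contact_force: [0.5, -0.1, -2.6]
gripper_width: 0.15
```

play_rows(
  plan=[
    [0.5,0,0,0,1],
    [1,0,0,0,1],
    [1,0,0,0,1],
  ],
)

```text
time: 9.72
tool_pos: [0.5328, -0.011, 0.0564]
tool_rot: [0.707, -0.029, 0.706, 0.029]
contact_force: [-0.6, -0.2, -2.3]
gripper_width: 0.149
```

play_rows(
  plan=[
    [0.5,0,0,0,1],
    [1,0,0,0,1],
    [1,0,0,0,1],
  ],
)

```text
time: 10.1
tool_pos: [0.5329, -0.011, 0.0553]
tool_rot: [0.707, -0.029, 0.706, 0.029]
contact_force: [1.3, 0.3, -3.1]
gripper_width: 0.149
```

play_rows(
  plan=[
    [0.5,0,0,0,1],
    [1,0,0,0,1],
    [1,0,0,0,1],
  ],
)

```text
time: 10.48
tool_pos: [0.5329, -0.011, 0.0544]
tool_rot: [0.707, -0.029, 0.706, 0.029]
contact_force: [1.6, 0.6, -2.5]
gripper_width: 0.148
```

play_rows(
  plan=[
    [0,0,0.7,0,1],
    [1,0,0.7,0,1],
    [2,0,0.7,0,1],
    [2,0,0.7,0,1],
  ],
)

```text
time: 10.98
tool_pos: [0.5331, -0.0109, 0.052]
tool_rot: [0.706, -0.029, 0.707, 0.029]
contact_force: [1.0, 0.2, -3.5]
gripper_width: 0.149
```

play_rows(
  plan=[
    [1,0,0,0,1],
    [2,0,0,0,1],
    [2,0,0,0,1],
  ],
)

```text
time: 11.35
tool_pos: [0.5332, -0.0109, 0.0501]
tool_rot: [0.706, -0.029, 0.707, 0.029]
contact_force: [0.2, -0.1, -3.6]
gripper_width: 0.154
```

play_rows(
  plan=[
    [1,0,0.3,0,1],
    [2,0,0.3,0,1],
    [3,0,0.3,0,1],
    [4,0,0.3,0,1],
    [4,0,0.3,0,1],
  ],
)

```text
time: 11.98
tool_pos: [0.5335, -0.0109, 0.0461]
tool_rot: [0.706, -0.029, 0.707, 0.029]
contact_force: [0.0, 0.4, -2.9]
gripper_width: 0.151
```

play_rows(
  plan=[
    [1,0,0,0,1],
    [2,0,0,0,1],
    [3,0,0,0,1],
    [4,0,0,0,1],
    [5,0,0,0,1],
    [5,0,0,0,1],
  ],
)

```text
time: 12.72
tool_pos: [0.5336, -0.0109, 0.0412]
tool_rot: [0.706, -0.029, 0.707, 0.029]
contact_force: [-0.3, 0.0, -3.4]
gripper_width: 0.146
```

play_rows(
  plan=[
    [1,0,0,0,1],
    [1,2,0,0.02,1],
    [1,4,0.1,0.04,1],
    [1,6,0.2,0.06,1],
    [1,8,0.3,0.08,1],
    [1,10,0.5,0.1,1],
    [1,10,0.5,0.1,1],
  ],
)

```text
time: 13.6
tool_pos: [0.5335, -0.0008, 0.0404]
tool_rot: [0.707, 0.007, 0.707, -0.007]
contact_force: [0.7, 0.2, -2.9]
gripper_width: 0.148
```

```bash
cat > st.py <<'E'
from h import *
s=manip.state();y=shank(s['tool_rot']);d=np.array([np.cos(y),np.sin(y)]);n=np.array([-d[1],d[0]]);F=s['contact_force']
print('t',s['time'],'p',s['tool_pos'].round(4),'yaw',y.round(3),'rel',(y+.117).round(3),'Fz',F[2].round(2),'along',(F[:2]@d).round(2),'lat',(F[:2]@n).round(2),'Tz',s['ft_torque'].round(3),'C',(s['tool_pos'][:2]+.1*d).round(4))
E
python3 st.py
```

```text
t 13.6 p [ 0.5335 -0.0008  0.0404] yaw -0.019 rel 0.098 Fz -2.93 along 0.66 lat 0.19 Tz [0.009 0.004 0.033] C [ 0.6335 -0.0026]
```

play_rows(
  plan=[
    [0,2,0,0.02,1],
    [0,4,0.1,0.04,1],
    [0,6,0.2,0.06,1],
    [0,8,0.3,0.08,1],
    [0,10,0.5,0.1,1],
    [0,10,0.5,0.1,1],
  ],
)

```text
time: 14.35
tool_pos: [0.5341, 0.009, 0.0403]
tool_rot: [0.706, 0.042, 0.706, -0.042]
contact_force: [1.0, -0.8, -2.5]
gripper_width: 0.149
```

```bash
python3 st.py
```

```text
t 14.35 p [0.5341 0.009  0.0403] yaw -0.119 rel -0.002 Fz -2.47 along 1.12 lat -0.68 Tz [-0.174 -0.094  0.183] C [ 0.6334 -0.0028]
```

play_rows(
  plan=[
    [0,2,0,0.02,1],
    [0,4,0.1,0.04,1],
    [0,6,0.2,0.06,1],
    [0,8,0.3,0.08,1],
    [0,10,0.5,0.1,1],
    [0,10,0.5,0.1,1],
  ],
)

```text
time: 15.1
tool_pos: [0.5358, 0.0191, 0.0403]
tool_rot: [0.703, 0.077, 0.703, -0.077]
contact_force: [0.8, -1.6, -4.1]
gripper_width: 0.147
```

```bash
python3 st.py
```

```text
t 15.1 p [0.5358 0.0191 0.0403] yaw -0.219 rel -0.102 Fz -4.06 along 1.11 lat -1.43 Tz [-0.219 -0.11   0.08 ] C [ 0.6334 -0.0027]
```

play_rows(
  plan=[
    [0,3,0.1,0.03,1],
    [0,6,0.4,0.06,1],
    [0,9,0.7,0.09,1],
    [0,12,1.0,0.12,1],
    [0,15,1.4,0.15,1],
    [0,17.9,1.9,0.18,1],
    [0,20.8,2.5,0.21,1],
    [0,23.8,3.2,0.24,1],
  ],
)

```text
time: 16.1
tool_pos: [0.5439, 0.0417, 0.0402]
tool_rot: [0.688, 0.161, 0.689, -0.162]
contact_force: [-0.9, -2.1, -2.8]
gripper_width: 0.143
```

```bash
python3 st.py
```

```text
t 16.1 p [0.5439 0.0417 0.0402] yaw -0.461 rel -0.344 Fz -2.83 along 0.13 lat -2.26 Tz [-0.288  0.217  0.146] C [ 0.6335 -0.0027]
```

play_rows(
  plan=[
    [0,3,0,0.03,1],
    [0,6,0.2,0.06,1],
    [0,9,0.4,0.09,1],
    [0,12,0.7,0.12,1],
    [0,15,1.1,0.15,1],
    [0,17.9,1.6,0.18,1],
    [0,20.8,2.2,0.21,1],
    [0,23.8,2.9,0.24,1],
  ],
)

```text
time: 17.1
tool_pos: [0.5571, 0.0618, 0.0402]
tool_rot: [0.664, 0.243, 0.664, -0.243]
contact_force: [-2.4, -0.9, -1.4]
gripper_width: 0.15
```

```bash
python3 st.py
```

```text
t 17.1 p [0.5571 0.0618 0.0402] yaw -0.701 rel -0.584 Fz -1.38 along -1.21 lat -2.26 Tz [-0.298  0.313  0.097] C [ 0.6336 -0.0027]
```

play_rows(
  plan=[
    [0,-3,-0.2,-0.03,1],
    [0,-6,-0.3,-0.06,1],
    [0,-10,0,-0.1,1],
    [0,-10,0,-0.1,1],
    [0,-10,0,-0.1,1],
  ],
)

```text
time: 17.73
tool_pos: [0.5509, 0.054, 0.0405]
tool_rot: [0.676, 0.209, 0.675, -0.209]
contact_force: [0.4, -0.4, -2.5]
gripper_width: 0.148
```

```bash
python3 st.py
```

```text
t 17.725 p [0.5509 0.054  0.0405] yaw -0.599 rel -0.482 Fz -2.47 along 0.5 lat -0.09 Tz [ 0.003 -0.007 -0.026] C [ 0.6335 -0.0024]
```

Free. Lift slowly and swing back by 60°, in the air.

play_rows(
  plan=[
    [-3,0,0,0,1],
    [-7,0,0,0,1],
    [-11,0,0,0,1],
    [-15,0,0,0,1],
    [-19,0,0,0,1],
    [-23,0,0,0,1],
    [-25,0,0,0,1],
    [-25,0,0,0,1],
  ],
)

```text
time: 18.73
tool_pos: [0.5509, 0.0539, 0.0655]
tool_rot: [0.676, 0.209, 0.676, -0.209]
contact_force: [0.3, 0.4, -2.6]
gripper_width: 0.151
```

```bash
python3 st.py; python3 -c "
import numpy as np
for p in np.arange(1,9)*-1.047/8: print(round(100*np.sin(p),1),round(100*(1-np.cos(p)),1),round(p,3))"
```

```text
t 18.725 p [0.5509 0.0539 0.0655] yaw -0.599 rel -0.482 Fz -2.58 along 0.06 lat 0.52 Tz [0.037 0.054 0.026] C [ 0.6335 -0.0025]
-13.1 0.9 -0.131
-25.9 3.4 -0.262
-38.3 7.6 -0.393
-50.0 13.4 -0.524
-60.9 20.7 -0.654
-70.7 29.3 -0.785
-79.3 39.1 -0.916
-86.6 50.0 -1.047
```

play_rows(
  plan=[
    [0,-13.1,0.9,-0.131,1],
    [0,-25.9,3.4,-0.262,1],
    [0,-38.3,7.6,-0.393,1],
    [0,-50,13.4,-0.524,1],
    [0,-60.9,20.7,-0.654,1],
    [0,-70.7,29.3,-0.785,1],
    [0,-79.3,39.1,-0.916,1],
    [0,-86.6,50,-1.047,1],
  ],
)

```text
time: 19.73
tool_pos: [0.543, -0.0462, 0.065]
tool_rot: [0.689, -0.159, 0.689, 0.159]
contact_force: [-0.2, -0.3, -2.6]
gripper_width: 0.148
```

play_rows(
  plan=[
    [2,0,0,0,1],
    [4,0,0,0,1],
    [6,0,0,0,1],
    [7,0,0,0,1],
    [7,0,0,0,1],
    [7,0,0,0,1],
  ],
)

```text
time: 20.48
tool_pos: [0.5433, -0.0457, 0.0584]
tool_rot: [0.69, -0.157, 0.689, 0.157]
contact_force: [-0.2, 0.1, -2.5]
gripper_width: 0.148
```

```bash
python3 st.py
```

```text
t 20.475 p [ 0.5433 -0.0457  0.0584] yaw 0.448 rel 0.565 Fz -2.48 along -0.17 lat 0.15 Tz [-0.039  0.053  0.036] C [ 0.6334 -0.0024]
```

play_rows(
  plan=[
    [0.7,0,0,0,1],
    [1.4,0,0,0,1],
    [2,0,0,0,1],
    [2,0,0,0,1],
  ],
)

```text
time: 20.98
tool_pos: [0.5432, -0.0458, 0.0562]
tool_rot: [0.689, -0.157, 0.689, 0.157]
contact_force: [1.0, 0.1, -4.2]
gripper_width: 0.148
```

play_rows(
  plan=[
    [0.5,0,0,0,1],
    [1,0,0,0,1],
    [1,0,0,0,1],
  ],
)

```text
time: 21.35
tool_pos: [0.5432, -0.0458, 0.0552]
tool_rot: [0.689, -0.157, 0.689, 0.157]
contact_force: [0.2, -0.4, -3.1]
gripper_width: 0.147
```

play_rows(
  plan=[
    [0.5,0,0,0,1],
    [1,0,0,0,1],
    [1,0,0,0,1],
  ],
)

```text
time: 21.72
tool_pos: [0.5432, -0.0458, 0.0542]
tool_rot: [0.689, -0.157, 0.689, 0.157]
contact_force: [0.1, -0.5, -2.8]
gripper_width: 0.149
```

```bash
python3 st.py
```

```text
t 21.725 p [ 0.5432 -0.0458  0.0542] yaw 0.448 rel 0.565 Fz -2.82 along -0.12 lat -0.51 Tz [-0.041  0.084  0.054] C [ 0.6333 -0.0025]
```

Going on freely (ring bottom 65 mm, below the hexagon top).

play_rows(
  plan=[
    [0.7,0,0,0,1],
    [1.4,0,0,0,1],
    [2,0,0,0,1],
    [3,0,0,0,1],
    [3,0,0,0,1],
  ],
)

```text
time: 22.35
tool_pos: [0.5432, -0.0458, 0.0512]
tool_rot: [0.689, -0.157, 0.689, 0.157]
contact_force: [-0.1, 0.4, -4.2]
gripper_width: 0.149
```

play_rows(
  plan=[
    [1,0,0,0,1],
    [2,0,0,0,1],
    [3,0,0,0,1],
    [4,0,0,0,1],
    [5,0,0,0,1],
    [5,0,0,0,1],
  ],
)

```text
time: 23.1
tool_pos: [0.5432, -0.0458, 0.0462]
tool_rot: [0.689, -0.157, 0.689, 0.157]
contact_force: [-0.8, 1.7, -2.2]
gripper_width: 0.149
```

```bash
python3 st.py
```

```text
t 23.1 p [ 0.5432 -0.0458  0.0462] yaw 0.448 rel 0.565 Fz -2.24 along 0.03 lat 1.82 Tz [0.008 0.011 0.026] C [ 0.6333 -0.0024]
```

play_rows(
  plan=[
    [1,0,0,0,1],
    [2,0,0,0,1],
    [3,0,0,0,1],
    [4,0,0,0,1],
    [5,0,0,0,1],
    [6,0,0,0,1],
    [6,0,0,0,1],
  ],
)

```text
time: 23.98
tool_pos: [0.5432, -0.0458, 0.0402]
tool_rot: [0.689, -0.157, 0.689, 0.157]
contact_force: [-0.0, 0.4, -3.8]
gripper_width: 0.153
```

```bash
python3 st.py
```

```text
t 23.975 p [ 0.5432 -0.0458  0.0402] yaw 0.448 rel 0.565 Fz -3.75 along 0.14 lat 0.33 Tz [-0.035  0.075 -0.033] C [ 0.6333 -0.0025]
```

play_rows(
  plan=[
    [0,3,0,0.03,1],
    [0,6,0.2,0.06,1],
    [0,9,0.4,0.09,1],
    [0,12,0.7,0.12,1],
    [0,15,1.1,0.15,1],
    [0,17.9,1.6,0.18,1],
    [0,20.8,2.2,0.21,1],
    [0,23.8,2.9,0.24,1],
  ],
)

```text
time: 24.98
tool_pos: [0.5356, -0.023, 0.0404]
tool_rot: [0.703, -0.073, 0.703, 0.073]
contact_force: [1.8, -2.8, -4.4]
gripper_width: 0.151
```

```bash
python3 st.py
```

```text
t 24.975 p [ 0.5356 -0.023   0.0404] yaw 0.206 rel 0.323 Fz -4.37 along 1.21 lat -3.06 Tz [-0.303 -0.199  0.186] C [ 0.6335 -0.0026]
```

play_rows(
  plan=[
    [0,3,0.2,0.03,1],
    [0,6,0.5,0.06,1],
    [0,9,0.7,0.09,1],
    [0,12,1.0,0.12,1],
    [0,15,1.4,0.15,1],
    [0,17.9,1.9,0.18,1],
    [0,20.8,2.5,0.21,1],
    [0,23.8,3.2,0.24,1],
  ],
)

```text
time: 25.98
tool_pos: [0.5336, 0.001, 0.0402]
tool_rot: [0.707, 0.012, 0.707, -0.012]
contact_force: [-0.3, -2.1, -2.9]
gripper_width: 0.151
```

```bash
python3 st.py
```

```text
t 25.975 p [0.5336 0.001  0.0402] yaw -0.034 rel 0.083 Fz -2.86 along -0.18 lat -2.12 Tz [-0.465  0.037  0.033] C [ 0.6336 -0.0024]
```

play_rows(
  plan=[
    [0,3,0,0.03,1],
    [0,6,0.2,0.06,1],
    [0,9,0.4,0.09,1],
    [0,12,0.7,0.12,1],
    [0,15,1.1,0.15,1],
    [0,17.9,1.6,0.18,1],
    [0,20.8,2.2,0.21,1],
    [0,23.8,2.9,0.24,1],
  ],
)

```text
time: 26.98
tool_pos: [0.5373, 0.0247, 0.0402]
tool_rot: [0.7, 0.097, 0.701, -0.097]
contact_force: [-0.0, -2.4, -2.4]
gripper_width: 0.149
```

```bash
python3 st.py
```

```text
t 26.975 p [0.5373 0.0247 0.0402] yaw -0.274 rel -0.157 Fz -2.39 along 0.6 lat -2.31 Tz [-0.415  0.125  0.037] C [ 0.6336 -0.0023]
```

play_rows(
  plan=[
    [0,3,0,0.03,1],
    [0,6,0.2,0.06,1],
    [0,9,0.4,0.09,1],
    [0,12,0.7,0.12,1],
    [0,15,1.1,0.15,1],
    [0,15,1.1,0.15,1],
  ],
)

```text
time: 27.72
tool_pos: [0.5425, 0.0389, 0.0403]
tool_rot: [0.691, 0.148, 0.691, -0.148]
contact_force: [-0.3, -2.8, -2.8]
gripper_width: 0.154
```

```bash
python3 st.py
```

```text
t 27.725 p [0.5425 0.0389 0.0403] yaw -0.422 rel -0.305 Fz -2.84 along 0.86 lat -2.7 Tz [-0.441  0.141 -0.056] C [ 0.6338 -0.0021]
```

play_rows(
  plan=[
    [0,1,0,0.01,1],
    [0,2,0,0.02,1],
    [0,3,0,0.03,1],
    [0,3,0,0.03,1],
  ],
)

```text
time: 28.22
tool_pos: [0.5437, 0.0414, 0.0403]
tool_rot: [0.689, 0.158, 0.689, -0.158]
contact_force: [-0.1, -2.4, -2.6]
gripper_width: 0.148
```

play_rows(
  plan=[
    [0,1,0,0.01,1],
    [0,2,0,0.02,1],
    [0,2,0,0.02,1],
  ],
)

```text
time: 28.6
tool_pos: [0.5446, 0.0433, 0.0403]
tool_rot: [0.688, 0.165, 0.688, -0.165]
contact_force: [-0.2, -3.3, -2.7]
gripper_width: 0.147
```

```bash
python3 st.py
```

```text
t 28.6 p [0.5446 0.0433 0.0403] yaw -0.472 rel -0.355 Fz -2.66 along 1.34 lat -3.01 Tz [-0.526  0.042 -0.036] C [ 0.6337 -0.0022]
```

play_rows(
  plan=[
    [0,1,0.1,0.01,1],
    [0,2,0.2,0.02,1],
    [0,2,0.2,0.02,1],
  ],
)

```text
time: 28.98
tool_pos: [0.5456, 0.045, 0.0403]
tool_rot: [0.686, 0.172, 0.686, -0.172]
contact_force: [0.0, -2.9, -2.6]
gripper_width: 0.147
```

```bash
python3 st.py
```

```text
t 28.975 p [0.5456 0.045  0.0403] yaw -0.492 rel -0.375 Fz -2.6 along 1.36 lat -2.53 Tz [-0.433  0.184 -0.034] C [ 0.6337 -0.0022]
```

play_rows(
  plan=[
    [0,1,0.1,0.01,1],
    [0,1.5,0.1,0.015,1],
    [0,1.5,0.1,0.015,1],
  ],
)

```text
time: 29.35
tool_pos: [0.5463, 0.0463, 0.0403]
tool_rot: [0.684, 0.177, 0.685, -0.177]
contact_force: [-2.2, -2.3, -3.1]
gripper_width: 0.147
```

```bash
python3 st.py
```

```text
t 29.35 p [0.5463 0.0463 0.0403] yaw -0.507 rel -0.39 Fz -3.1 along -0.79 lat -3.06 Tz [-0.485  0.274  0.   ] C [ 0.6338 -0.0023]
```

play_rows(
  plan=[
    [0,1,0,0.01,1],
    [0,1.5,0,0.015,1],
    [0,1.5,0,0.015,1],
  ],
)

```text
time: 29.72
tool_pos: [0.5471, 0.0476, 0.0403]
tool_rot: [0.683, 0.182, 0.683, -0.182]
contact_force: [-2.6, -2.3, -2.5]
gripper_width: 0.147
```

play_rows(
  plan=[
    [0,0.5,0,0.005,1],
    [0,1,0,0.01,1],
    [0,1,0,0.01,1],
  ],
)

```text
time: 30.1
tool_pos: [0.5477, 0.0484, 0.0403]
tool_rot: [0.682, 0.186, 0.682, -0.186]
contact_force: [-0.2, -2.4, -2.3]
gripper_width: 0.15
```

```bash
python3 st.py
```

```text
t 30.1 p [0.5477 0.0484 0.0403] yaw -0.532 rel -0.415 Fz -2.29 along 1.03 lat -2.19 Tz [-0.403  0.298 -0.06 ] C [ 0.6338 -0.0023]
```

play_rows(
  plan=[
    [0,0.5,0,0.005,1],
    [0,1,0,0.01,1],
    [0,1,0,0.01,1],
  ],
)

```text
time: 30.48
tool_pos: [0.5482, 0.0493, 0.0403]
tool_rot: [0.681, 0.189, 0.681, -0.189]
contact_force: [-2.2, -1.8, -2.3]
gripper_width: 0.148
```

```bash
python3 st.py
```

```text
t 30.475 p [0.5482 0.0493 0.0403] yaw -0.542 rel -0.425 Fz -2.33 along -0.94 lat -2.62 Tz [-0.409  0.368 -0.029] C [ 0.6338 -0.0023]
```

play_rows(
  plan=[
    [0,0.5,0,0.005,1],
    [0,1,0,0.01,1],
    [0,1,0,0.01,1],
  ],
)

```text
time: 30.85
tool_pos: [0.5487, 0.0501, 0.0403]
tool_rot: [0.68, 0.193, 0.68, -0.193]
contact_force: [-2.0, -2.2, -1.7]
gripper_width: 0.155
```

```bash
python3 st.py
```

```text
t 30.85 p [0.5487 0.0501 0.0403] yaw -0.552 rel -0.435 Fz -1.68 along -0.55 lat -2.88 Tz [-0.381  0.363 -0.022] C [ 0.6339 -0.0023]
```

play_rows(
  plan=[
    [0,0.5,0,0.005,1],
    [0,1,0,0.01,1],
    [0,1,0,0.01,1],
  ],
)

```text
time: 31.22
tool_pos: [0.5492, 0.051, 0.0403]
tool_rot: [0.679, 0.196, 0.679, -0.196]
contact_force: [-3.0, -3.0, -2.8]
gripper_width: 0.148
```

```bash
python3 st.py
```

```text
t 31.225 p [0.5492 0.051  0.0403] yaw -0.562 rel -0.445 Fz -2.82 along -0.94 lat -4.14 Tz [-0.37   0.363  0.041] C [ 0.6339 -0.0023]
```

play_rows(
  plan=[
    [0,0.5,0,0.005,1],
    [0,1,0,0.01,1],
    [0,1,0,0.01,1],
  ],
)

```text
time: 31.6
tool_pos: [0.5498, 0.0518, 0.0403]
tool_rot: [0.678, 0.199, 0.678, -0.199]
contact_force: [-2.1, -2.3, -3.0]
gripper_width: 0.152
```

```bash
python3 st.py
```

```text
t 31.6 p [0.5498 0.0518 0.0403] yaw -0.572 rel -0.455 Fz -3.0 along -0.5 lat -3.01 Tz [-0.37   0.364 -0.049] C [ 0.6339 -0.0023]
```

play_rows(
  plan=[
    [0,0.5,0,0.005,1],
    [0,1,0,0.01,1],
    [0,1,0,0.01,1],
  ],
)

```text
time: 31.98
tool_pos: [0.5503, 0.0526, 0.0403]
tool_rot: [0.677, 0.203, 0.677, -0.203]
contact_force: [-1.7, -1.8, -2.2]
gripper_width: 0.148
```

```bash
python3 st.py
```

```text
t 31.975 p [0.5503 0.0526 0.0403] yaw -0.582 rel -0.465 Fz -2.16 along -0.44 lat -2.47 Tz [-0.349  0.367  0.012] C [ 0.6339 -0.0023]
```

play_rows(
  plan=[
    [0,0.5,0,0.005,1],
    [0,1,0,0.01,1],
    [0,1,0,0.01,1],
  ],
)

```text
time: 32.35
tool_pos: [0.5509, 0.0535, 0.0403]
tool_rot: [0.676, 0.206, 0.676, -0.206]
contact_force: [-1.7, -2.4, -2.0]
gripper_width: 0.151
```

```bash
python3 st.py
```

```text
t 32.35 p [0.5509 0.0535 0.0403] yaw -0.592 rel -0.475 Fz -2.02 along -0.04 lat -2.92 Tz [-0.364  0.371 -0.087] C [ 0.6339 -0.0023]
```

play_rows(
  plan=[
    [0,0.5,0,0.005,1],
    [0,1,0,0.01,1],
    [0,1,0,0.01,1],
  ],
)

```text
time: 32.72
tool_pos: [0.5514, 0.0543, 0.0403]
tool_rot: [0.675, 0.21, 0.675, -0.21]
contact_force: [-1.7, -2.0, -2.7]
gripper_width: 0.15
```

```bash
python3 st.py
```

```text
t 32.725 p [0.5514 0.0543 0.0403] yaw -0.602 rel -0.485 Fz -2.72 along -0.24 lat -2.58 Tz [-0.358  0.339 -0.071] C [ 0.6338 -0.0023]
```

play_rows(
  plan=[
    [0,0.5,0,0.005,1],
    [0,1,0,0.01,1],
    [0,1,0,0.01,1],
  ],
)

```text
time: 33.1
tool_pos: [0.552, 0.0551, 0.0403]
tool_rot: [0.674, 0.213, 0.674, -0.213]
contact_force: [-2.1, -2.5, -2.8]
gripper_width: 0.146
```

```bash
python3 st.py
```

```text
t 33.1 p [0.552  0.0551 0.0403] yaw -0.612 rel -0.495 Fz -2.76 along -0.31 lat -3.22 Tz [-0.376  0.355 -0.037] C [ 0.6339 -0.0023]
```

```bash
cat > yaw.py <<'E'
from h import *
f=grab('wrist');s=manip.state();P=cloud(f);v,u=np.mgrid[0:480,0:640]
z0=s['tool_pos'][2]+.0237
k=(u>200)&(u<430)&(v>100)&(v<290)&(abs(P[...,2]-z0)<.008);q=P[k]
M=[]
for r in range(110,290,20):
    uu=np.where(k[r])[0]
    if len(uu): M.append(onz(f,uu.mean(),float(r),z0)[:2])
M=np.array(M);d=M[0]-M[-1];d=-d
print('n',len(q),'shank yaw',np.arctan2(d[1],d[0]),'tool',shank(s['tool_rot']))
T=s['tool_pos'][:2];y=shank(s['tool_rot']);D=np.array([np.cos(y),np.sin(y)]);n=np.array([-D[1],D[0]]);print('lat mm',((M-T)@n*1e3).round(1))
E
python3 yaw.py
```

```text
n 8958 shank yaw -0.6106396768241737 tool -0.6118361451256096
lat mm [-1.1 -1.2 -1.  -1.  -1.2 -1.  -1.2 -1.2 -1. ]
```

play_rows(
  plan=[
    [0,0.5,0,0.005,1],
    [0,1,0,0.01,1],
    [0,1,0,0.01,1],
  ],
)

```text
time: 33.52
tool_pos: [0.5526, 0.056, 0.0403]
tool_rot: [0.673, 0.216, 0.673, -0.216]
contact_force: [-2.1, -2.9, -2.7]
gripper_width: 0.146
```

```bash
python3 st.py
```

```text
t 33.525 p [0.5526 0.056  0.0403] yaw -0.622 rel -0.505 Fz -2.73 along -0.02 lat -3.56 Tz [-0.4    0.378 -0.012] C [ 0.6339 -0.0023]
```

play_rows(
  plan=[
    [0,0.5,0,0.005,1],
    [0,1,0,0.01,1],
    [0,1,0,0.01,1],
  ],
)

```text
time: 33.9
tool_pos: [0.5532, 0.0568, 0.0403]
tool_rot: [0.672, 0.22, 0.672, -0.22]
contact_force: [-1.9, -2.9, -2.8]
gripper_width: 0.148
```

```bash
python3 st.py
```

```text
t 33.9 p [0.5532 0.0568 0.0403] yaw -0.632 rel -0.515 Fz -2.8 along 0.18 lat -3.4 Tz [-0.459  0.314 -0.009] C [ 0.6339 -0.0023]
```

play_rows(
  plan=[
    [0,0.5,0,0.005,1],
    [0,1,0,0.01,1],
    [0,1,0,0.01,1],
  ],
)

```text
time: 34.28
tool_pos: [0.5538, 0.0576, 0.0403]
tool_rot: [0.671, 0.223, 0.671, -0.223]
contact_force: [-1.5, -2.3, -2.7]
gripper_width: 0.148
```

```bash
python3 st.py
```

```text
t 34.275 p [0.5538 0.0576 0.0403] yaw -0.642 rel -0.525 Fz -2.71 along 0.15 lat -2.73 Tz [-0.422  0.322 -0.053] C [ 0.6339 -0.0023]
```

play_rows(
  plan=[
    [0,0.5,0,0.005,1],
    [0,1,0,0.01,1],
    [0,1,0,0.01,1],
  ],
)

```text
time: 34.65
tool_pos: [0.5544, 0.0583, 0.0403]
tool_rot: [0.67, 0.226, 0.67, -0.226]
contact_force: [-1.5, -3.8, -2.9]
gripper_width: 0.147
```

```bash
python3 st.py
```

```text
t 34.65 p [0.5544 0.0583 0.0403] yaw -0.652 rel -0.535 Fz -2.88 along 1.11 lat -3.97 Tz [-0.407  0.364 -0.028] C [ 0.6339 -0.0023]
```

play_rows(
  plan=[
    [0,0.5,0,0.005,1],
    [0,1,0,0.01,1],
    [0,1,0,0.01,1],
  ],
)

```text
time: 35.02
tool_pos: [0.5549, 0.0591, 0.0403]
tool_rot: [0.669, 0.23, 0.669, -0.23]
contact_force: [-2.4, -2.7, -2.1]
gripper_width: 0.15
```

```bash
python3 st.py
```

```text
t 35.025 p [0.5549 0.0591 0.0403] yaw -0.662 rel -0.545 Fz -2.11 along -0.24 lat -3.62 Tz [-0.604  0.297  0.029] C [ 0.6338 -0.0024]
```

play_rows(
  plan=[
    [0,0.2,0,0.002,1],
    [0,0.4,0,0.004,1],
    [0,0.4,0,0.004,1],
  ],
)

```text
time: 35.4
tool_pos: [0.5552, 0.0594, 0.0403]
tool_rot: [0.668, 0.231, 0.668, -0.231]
contact_force: [-2.3, -3.6, -2.7]
gripper_width: 0.153
```

```bash
python3 st.py
```

```text
t 35.4 p [0.5552 0.0594 0.0403] yaw -0.666 rel -0.549 Fz -2.72 along 0.4 lat -4.22 Tz [-0.55   0.304  0.033] C [ 0.6338 -0.0023]
```

play_rows(
  plan=[
    [0,-3,0,-0.03,1],
    [0,-6,0.2,-0.06,1],
    [0,-9,0.4,-0.09,1],
    [0,-12,0.7,-0.12,1],
    [0,-12,0.7,-0.12,1],
  ],
)

```text
time: 36.02
tool_pos: [0.5485, 0.0497, 0.0405]
tool_rot: [0.681, 0.191, 0.681, -0.19]
contact_force: [-0.1, 0.4, -3.3]
gripper_width: 0.15
```

```bash
python3 st.py
```

```text
t 36.025 p [0.5485 0.0497 0.0405] yaw -0.546 rel -0.429 Fz -3.26 along -0.33 lat 0.28 Tz [-0.007  0.083 -0.102] C [ 0.6339 -0.0022]
```

play_rows(
  plan=[
    [-2,0,0,0,1],
    [-5,0,0,0,1],
    [-9,0,0,0,1],
    [-13,0,0,0,1],
    [-18,0,0,0,1],
    [-24,0,0,0,1],
    [-40,0,0,0,1],
    [-60,0,0,0,1],
  ],
)

```text
time: 37.02
tool_pos: [0.5483, 0.0496, 0.1015]
tool_rot: [0.681, 0.191, 0.681, -0.191]
contact_force: [0.1, -0.2, -3.3]
gripper_width: 0.152
```

```bash
python3 st.py; python3 -c "
from h import *
print(rel([.67,.06,.14],.13))"
```

```text
t 37.025 p [0.5483 0.0496 0.1015] yaw -0.546 rel -0.429 Fz -3.3 along 0.23 lat -0.14 Tz [0.027 0.071 0.01 ] C [ 0.6337 -0.0023]
(array([-38.5,  72.1,  98.7]), np.float64(-0.676))
```

play_rows(
  plan=[
    [-20,10,10,-0.1,1],
    [-38,20,25,-0.2,1],
    [-38,30,45,-0.35,1],
    [-38,45,65,-0.5,1],
    [-38,60,85,-0.62,1],
    [-38,70,98,-0.68,1],
    [-38,70,99,-0.68,1],
    [-38,70,99,-0.68,1],
  ],
)

```text
time: 38.02
tool_pos: [0.669, 0.058, 0.139]
tool_rot: [0.706, -0.047, 0.706, 0.047]
contact_force: [-0.2, 0.6, -2.7]
gripper_width: 0.147
```

```bash
python3 st.py; python3 - <<'E'
from h import *
f=grab('wrist')
P=cloud(f);v,u=np.mgrid[0:480,0:640]
k=(u>120)&(u<285)&(v>115)&(v<245)&(P[...,2]>.0645)&(P[...,2]<.0735)
n,l,st,ce=cv2.connectedComponentsWithStats(k.astype(np.uint8));i=1+st[1:,4].argmax();k=l==i;print(st[i])
cs,_=cv2.findContours(k.astype(np.uint8),0,1);c=max(cs,key=cv2.contourArea)[:,0]
H=onz(f,c[:,0].astype(float),c[:,1].astype(float),.0683)[:,:2]
ctr=np.array(cv2.minEnclosingCircle(H.astype(np.float32))[0]);M=cv2.moments(H.astype(np.float32).reshape(-1,1,2));ctr=np.array([M['m10']/M['m00'],M['m01']/M['m00']])
d=H-ctr;th=np.arctan2(d[:,1],d[:,0]);r=np.hypot(*d.T)
b=np.arange(-180,180,5);rm=np.array([np.interp(np.radians(x),np.sort(th),r[np.argsort(th)]) for x in b])
ph=np.angle((rm*np.exp(1j*6*np.radians(b))).sum())/6  # corner angle
print('ctr',ctr,'corner',ph,'flat yaw',ph-np.pi/6,'rel fits',[(round(ph-np.pi/6+.117+j*1.0472,3)) for j in(-1,0,1)])
cv2.imwrite('pics/c9.png',cv2.resize(f['img'][90:260,40:300,::-1],None,fx=3,fy=3,interpolation=2))
E
```

```text
t 38.025 p [0.669 0.058 0.139] yaw 0.133 rel 0.25 Fz -2.69 along -0.07 lat 0.63 Tz [ 0.019 -0.004  0.01 ] C [0.7681 0.0713]
[ 180  154   53   59 2283]
ctr [ 0.63154846 -0.00281394] corner 0.04863742780061044 flat yaw -0.4749613477976884 rel fits [np.float64(-1.405), np.float64(-0.358), np.float64(0.689)]
```

View pics/c9.png

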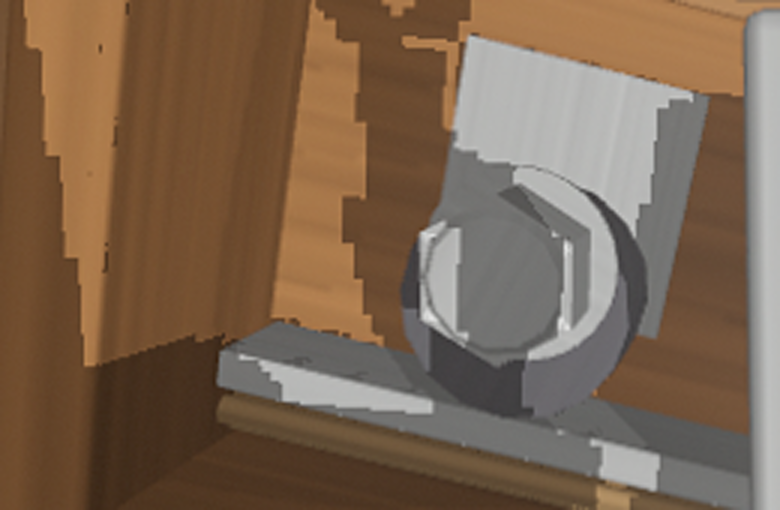

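```bash
python3 -c "
from h import *
print(rel([.437,.287,.14],.15));print(rel([.437,.287,.032],.15))"
```

```text
(array([  -1.2,  257.8, -199.3]), np.float64(-0.016))
(array([ 106.8,  257.9, -199.3]), np.float64(-0.016))
```

play_rows(
  plan=[
    [0,20,-15,0,1],
    [0,60,-46,0,1],
    [0,105,-81,0,1],
    [0,150,-116,0,1],
    [0,195,-151,0,1],
    [0,230,-180,-0.016,1],
    [0,254,-197,-0.016,1],
    [0,258,-199.5,-0.016,1],
  ],
)

```text
time: 39.08
tool_pos: [0.4353, 0.2878, 0.1385]
tool_rot: [0.705, -0.054, 0.705, 0.054]
contact_force: [0.3, 0.2, -3.3]
gripper_width: 0.147
```

play_rows(
  plan=[
    [0,0,0,0,1],
    [20,0,0,0,1],
    [50,0,0,0,1],
    [80,0,0,0,1],
    [95,0,0,0,1],
    [98,0,0,0,1],
    [98,0,0,0,1],
    [98,0,0,0,1],
  ],
)

```text
time: 40.08
tool_pos: [0.4381, 0.2875, 0.0417]
tool_rot: [0.706, -0.053, 0.704, 0.053]
contact_force: [0.7, 0.6, -2.5]
gripper_width: 0.146
```

```bash
python3 st.py
```

```text
t 40.075 p [0.4381 0.2875 0.0417] yaw 0.15 rel 0.267 Fz -2.5 along 0.8 lat 0.48 Tz [-0.029  0.055 -0.042] C [0.537  0.3025]
```

play_rows(
  plan=[
    [2,0,0,0,1],
    [4,0,0,0,1],
    [6,0,0,0,1],
    [8,0,0,0,1],
    [9,0,0,0,1],
    [9.5,0,0,0,1],
    [9.5,0,0,0,1],
  ],
)

```text
time: 40.95
tool_pos: [0.437, 0.287, 0.0318]
tool_rot: [0.705, -0.053, 0.705, 0.053]
contact_force: [-5.3, -3.4, 5.7]
gripper_width: 0.148
```

Resting (Fz positive). Release gradually, let it settle, then rise.

play_rows(
  plan=[
    [0,0,0,0,0.5],
    [0,0,0,0,0],
    [0,0,0,0,-0.5],
    [0,0,0,0,-1],
    [0,0,0,0,-1],
    [0,0,0,0,-1],
    [0,0,0,0,-1],
  ],
)

```text
time: 41.82
tool_pos: [0.437, 0.287, 0.0308]
tool_rot: [0.705, -0.053, 0.705, 0.053]
contact_force: [1.6, 1.0, 0.4]
gripper_width: 0.996
```

play_rows(
  plan=[
    [-5,0,0,0,-1],
    [-20,0,0,0,-1],
    [-50,0,0,0,-1],
    [-90,0,0,0,-1],
    [-120,0,0,0,-1],
    [-120,0,0,0,-1],
    [-120,0,0,0,-1],
    [-120,0,0,0,-1],
  ],
)

```text
time: 42.82
tool_pos: [0.4361, 0.2866, 0.1492]
tool_rot: [0.704, -0.053, 0.706, 0.053]
contact_force: [-0.0, 0.5, 0.2]
gripper_width: 0.998
```

```bash
python3 st.py; python3 - <<'E'
from h import *
f=grab('wrist','wend.png')
P=cloud(f);v,u=np.mgrid[0:480,0:640];im=f['img'].astype(int);sat=im.max(2)-im.min(2)
k=(P[...,2]>.047)&(P[...,2]<.066)&(sat<30)&(u>270)&(u<370)&(v<425);q=P[k]
c=q[:,:2].mean(0);w,V=np.linalg.eigh(np.cov((q[:,:2]-c).T));d=V[:,1]*np.sign(V[0,1]);t=(q[:,:2]-c)@d
print(len(q),'mid',c+d*(t.min()+t.max())/2,'len',np.ptp(t),'yaw',np.arctan2(d[1],d[0]))
for a,b in((-.07,-.03),(-.03,.03),(.03,.07)):
    s=(t>a)&(t<b);print('shank top z',np.median(q[s,2]))
E
```

```text
t 42.825 p [0.4361 0.2866 0.1492] yaw 0.15 rel 0.267 Fz 0.2 along 0.07 lat 0.54 Tz [-0.005  0.02  -0.026] C [0.535  0.3016]
9844 mid [0.43852077 0.28707144] len 0.2348871820297269 yaw 0.14866423141681992
shank top z 0.05533244358154324
shank top z 0.05529422440766579
shank top z 0.05513179593991019
```

View pics/wend.png

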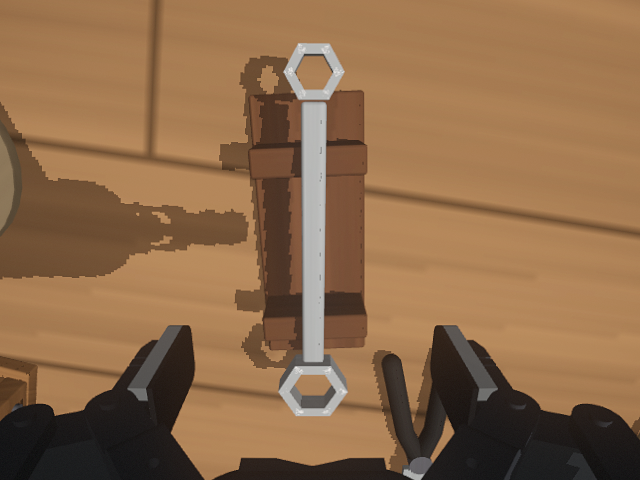

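The spanner lies flat across both bars, centred (shank at u≈314, rings at rows 70 and 388), and the gripper is clear of it.

```bash
python3 -c "
from plant import manip
print(manip.job_done())"
```

```text
the job is handed in; nothing more can be done
None
```

The cam is turned home and the spanner is back on its rest. I handed the job in at about 43 s; no verdict is reported.

- **Turning:** it took two strokes, lifting the spanner off and swinging it back 60° between them. Side force at the shank stayed around 2–4 N and rose to 4.2 N at the stop. The simulator gives no direct reading of the force between spanner and clamp.
- **Cam check:** after the last lift, the wrist picture put the hexagon's fit at −0.358 rad relative to the clamp. That means cam ≈ 1.89, against a stop at 1.885.
- **A disagreement:** the ring lagged the hexagon by about 0.15–0.2 rad at the stop, more than the stated 0.1. For that reason I approached the stop in 0.01 rad steps, then relied on the picture rather than the spanner's angle.
- **Spanner:** it lies level, its shank top at 55 mm along the whole length. Its centre is within a few mm of the rest's middle, about 0.05 rad off the rest's direction. It is released, with the gripper open about 100 mm above it.
- **Other objects:** I planned the path clear of the other things on the bench and felt no unexpected contact. I did not measure their positions again at the end.

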